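# Prime the bench dispenser into its drip dish

### The arm

A 6-joint arm with a two-finger parallel gripper is mounted at the origin on the work surface; the furniture and walls round the work are solid. World frame = base frame: x ahead of the robot, y to its left, z up, the work surface at z = 0. Lengths are in mm, angles in rad, forces in N, time in s.
With the tool pointing down it reaches from about 300 to 775 mm from the base axis. Payload 14.6 kg.
Tool frame: the origin (TCP) lies between the finger pads; the fingertips stand 25 mm ahead of it and the grasp point (between the pads) lies 6 mm ahead of it; z points along the fingers, y is the line along which they close (so a half turn about z gives the same grasp; the last joint's range is limited). The gripper opens to 94 mm and grips with 3 to 60 N. Pads are 16 mm wide; open, the fingers measure 119 mm over their backs; the gripper's body (75 mm by 177 mm) begins 78 mm behind the grasp point.
Start: joints at [1.174, 0.3, 1.521, -0, 1.321, -0.067], TCP at [178.117, 520.35, 205.746] pointing down, gripper open.
Joint ranges: [-3.03, 3.03], [-0.79, 2.21], [0.23, 2.52], [-1.04, 4.18], [0, 3.07], [-2.55, 2.55]. Speed limits (rad/s): [2.22, 2.22, 2.57, 3.14, 3.14, 3.14].

### API

Orientations are given as [roll, pitch, yaw] about the fixed x, y, z axes, in that order (R = Rz(yaw) Ry(pitch) Rx(roll)).
In Python, from cell import manip gives the robot as it stands. The module is installed in compiled form; this text tells all that it offers.
- The arm moves only by the tool step_arm, never from a script. Its argument "series" is one flat list of numbers, 5 for each row, row after row: the shift along the world's x, y, z in mm, then the turn about the world's z in rad, then the closure, from 0 (fully open) to 1 (shut). In form: [dx, dy, dz, spin, jaw, dx, dy, dz, spin, jaw, ...]. A call has 1 to 20 rows; each row shifts and turns the commanded pose from where the row before left it; what a row does not reach is not made up. A row lasts 1/8 s, in which the tool goes at most 62.5 mm and 10.7 degrees, less where a joint would pass 70% of its speed; a pose out of reach is approached as far as the arm can. A call is refused whole if a number of a shift passes 62.5 or a number of a turn 0.188, either way. A call with a gripper value outside its range is refused whole. The fingers move at their own pace and stop on an object; "squeeze" is the grip in N (left out, the last holds). Time passes only in rows, so rows that do not move let the fingers close. It gives the time, the measured TCP pose, the force, the opening and the grip force at its end, in the units of the state.
- manip.read_state(): the state, without advancing time (a new reading comes with each control period).
- manip.camera(name): name is "scene" or "side" or "wrist"; returns (picture, depth): 420x560x3 uint8, blue, green, red; 420x560 float32, mm along the optical axis (not along the pixel's ray), 0 where there is no reading.
- manip.camera_info(name): a dict with "fovy" (degrees; the focal length in pixels is half the picture's height over the tangent of half this angle, whatever the lens; pixels are square), "cx", "cy" (the principal point, pixels), "eye" and "orientation" of the camera in the world. Camera axes: x right, y down, z forward; pixel columns grow to the right and rows downward; lengths in mm; the calibration is good to about 2 mm. A picture is of the moment at which its call begins: read the wrist's pose just before it. camera_info takes no time and is no camera call; for the wrist camera it gives the pose at the moment of the call.
- manip.sign_off(): hands the job in; it is judged then, once.
The state is a dict: "clock": time; "joints": joint angles; "qd": joint speeds; "effort": joint torques, N m; "eef_pos": TCP position; "eef_rot": TCP orientation; "wrist_force": force on the tool from outside, world axes, zero at the start; "moment": the same for the moment, N m; "finger_gap": finger opening in mm; "finger_force": force on a finger pad.
Only numpy, scipy, OpenCV 4.12 (cv2) and the standard library are available. Lean on these libraries where they do the work, as an engineer would, in place of code of your own. Each camera call takes 0.05 s, during which the arm holds its last target. There are 200 camera calls.

### The job

Prime the bench dispenser on the spotting board: first slide the low round steel drip dish so that it stands centred under the spout's outlet, then give the sprung trigger on the upright grip at least two full squeezes against the grip, letting it spring right back after each. Do not squeeze before the dish is in place; leave the dish standing flat under the outlet, and do not tip it or push the tin and the low pot on the board out of their places.

Things in the scene. Friction and masses are not known exactly. Their poses are not given: they have to be found in the camera images.
- dispenser: Bench dispenser fixed on the grey spotting board (260 x 480 mm, top at z = 0.012). Origin: centre of its dark round foot's underside (84 mm across), on the board; z up; the spout points along its own -x, mainly to the robot's right. 32 mm column, valve body 76 x 36 mm up to 136 mm high, 12 mm spout pipe at height 119 mm. An upright grip stands on top, the trigger on its -x side.
- grip (a point): Centre of the fixed upright black grip, 211 mm above the board. In the dispenser's frame the grip runs from x = -2 to +20 mm, is 30 mm wide in y and its top is 244 mm above the board. From the trigger's outer face to the grip's back it measures about 54 mm here at rest and 36 mm when squeezed home, so a gripper can close over both from above.
- spout_outlet (a point): Lower end of the brass nozzle (16 mm across) at the end of the spout: 140 mm along the dispenser's -x from its origin and 80 mm above the board.
- trigger (a joint): Sprung steel lever, 22 mm wide, 8 thick, 92 long, hinged at its lower end about the dispenser's y, 142 mm above the board, at dispenser x = -12 mm. 0 = at rest, leaning 0.24 rad out from the grip to -x; grows to 0.24 rad when squeezed home, then upright with about 6 mm left to the grip. Springs back by itself; pressed at trigger_pad it takes 3 N to start, 9 N fully in.
- trigger_pad (a point): Point on the outer (-x) face of the trigger where it is pressed, 70 mm from the hinge: at rest about 33 mm from the column axis along the dispenser's -x and 211 mm above the board. It moves with the trigger.
- drip_dish: Loose open round steel dish, 120 mm across (rim 124), 45 mm high, wall 3 mm, 0.35 kg, standing on the board to the right of the dispenser. Origin at the centre of its underside; z up. Too wide to grasp across: push it along the board.
- tin_small: Bystander: printed food tin, 57 mm across, 72 high, on the board. Origin under its centre.
- beeswax_pot: Bystander: low round pot with grey lid, 69 mm across, 41 high, on the board. Origin under its centre.

How it is judged:
By the outcome, as a careful person would: the job done as asked, in the order asked, and still so for the second after the job is handed in, with the robot touching nothing.
It also fails if it takes over 58 s, if anything falls off the work surface, if the arm or the gripper's body presses on something with over 40 N, if the wrist force passes 120 N, or if a joint passes its speed limit or range.

## Working session

There is one attempt and no reset: what is moved stays moved. The work goes in short steps, Python scripts to look and compute and a tool call to move; the robot and the scene stay as the last step left them, time stands still between calls to the robot, and variables do not carry over. Pictures are saved under pics/ and viewed, at most 10 in all, crops included, and the job is handed in when it is done.

Besides the shell and the picture viewer there is one more tool, called after ">>>" as name(argument=value, ...), one argument or row to a line, values as JSON. step_arm: Moves the arm, as the interface text tells. Its arguments: {"type":"object","properties":{"series":{"type":"array"},"squeeze":{"type":"number"}},"required":["series"]}

```bash
mkdir -p pics
cat > h.py <<'E'
import numpy as np,cv2
from scipy.spatial.transform import Rotation as Ro
from cell import manip
def cam(n):
    i=manip.camera_info(n); p,d=manip.camera(n)
    f=p.shape[0]/2/np.tan(np.radians(i['fovy'])/2)
    v,u=np.mgrid[:p.shape[0],:p.shape[1]]
    c=np.dstack([(u-i['cx'])/f*d,(v-i['cy'])/f*d,d])
    o=np.array(i['orientation'])
    R=o if o.shape==(3,3) else Ro.from_euler('xyz',o).as_matrix()
    return p,d,c@R.T+np.array(i['eye']),i
E
python3 - <<'E'
from h import *
s=manip.read_state();print(s)
ims=[]
for n in('scene','side'):
    p,d,w,i=cam(n);print(n,i);np.savez(''+n+'0.npz',p=p,d=d,w=w);cv2.imwrite(f'pics/{n}0.png',p)
E
```

```text
{'clock': 0.0, 'joints': array([ 1.17440151e+00,  3.00487182e-01,  1.52160009e+00, -2.90459036e-05,
        1.32069836e+00, -6.65768658e-02]), 'qd': array([ 2.22802090e-03, -1.32319350e-03, -1.41675090e-05,  1.43491603e-04,
        2.77798130e-03, -1.36357440e-03]), 'effort': array([-1.30981261e-03, -5.31808913e+01, -3.52732694e+01,  7.07975356e-02,
        2.44443468e-02, -5.80396181e-05]), 'eef_pos': array([178.02197031, 520.10576071, 205.1694684 ]), 'eef_rot': array([-3.14040045e+00, -5.12947315e-05,  2.81178188e+00]), 'wrist_force': array([-0.23745448,  0.40602598, -0.81690747]), 'moment': array([-0.02198034, -0.00108673,  0.01673537]), 'finger_force': 0.0, 'finger_gap': 93.74174916172545}
scene {'fovy': 43.05800153223577, 'cx': 292.6806596414443, 'cy': 201.51920479086425, 'eye': array([ 678.5153354 , -435.18504567, 1062.75492202]), 'orientation': array([-2.63129867, -0.00322535,  0.50018964])}
side {'fovy': 50.4818826913993, 'cx': 277.35472511286224, 'cy': 205.68646101516435, 'eye': array([327.22481864, 803.52331785, 538.37346119]), 'orientation': array([-2.01482004,  0.01275949, -3.00647021])}
```

View pics/scene0.png

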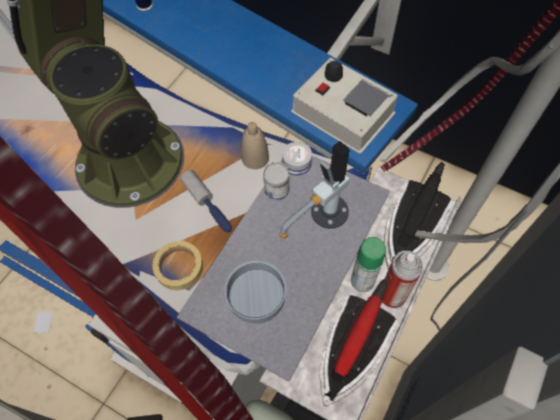

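View pics/side0.png

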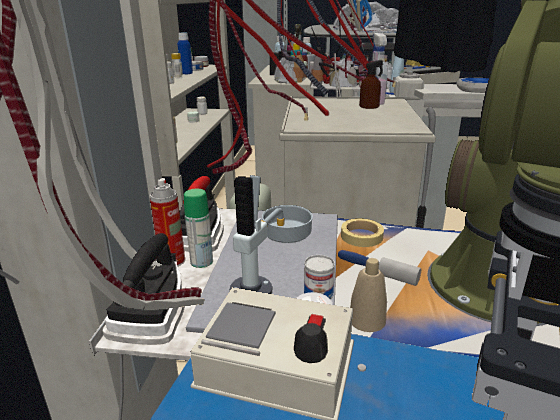

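Scene: dish around (256,291), nozzle (284,235), foot (331,210), tin (276,180), pot (297,155), grip top (340,150). Side: grip (240,205), dish (290,222). Next I'll measure them.

```bash
cat > m.py <<'E'
from h import *
from scipy.optimize import least_squares
def circ(P,r=None):
    P=P[:,:2]
    f=lambda q:np.hypot(*(P-q[:2]).T)-(q[2] if r is None else r)
    s=least_squares(f,[*np.median(P,0)]+([60] if r is None else []),loss='soft_l1',f_scale=2)
    return s.x.round(1),np.abs(s.fun).mean().round(2)
def box(w,u0,u1,v0,v1,z0,z1):
    q=w[v0:v1,u0:u1].reshape(-1,3);return q[(q[:,2]>z0)&(q[:,2]<z1)]
E
python3 - <<'E'
from m import *
a=np.load('scene0.npz');w=a['w'];b=np.load('side0.npz');ws=b['w']
for n,(v,u) in dict(board=(330,270),board2=(230,240),foot=(215,318),nozzle=(235,284),grip=(146,340),tin=(170,276),pot=(152,297),bottle=(243,374),spray=(258,407)).items(): print(n,w[v,u].round(0))
D=box(w,215,300,250,335,50,62);print('dish',len(D),circ(D),D[:,2].max(),np.percentile(D[:,2],90))
D=box(ws,262,320,200,250,50,62);print('dish side',len(D),circ(D))
# foot edge & column
F=box(w,305,355,185,232,14,40);print('foot',F.min(0),F.max(0),circ(F),len(F))
for nm,W,bx in(('scene',w,(270,365,130,232)),('side',ws,(225,300,165,300))):
    for z0,z1 in((80,100),(105,125),(125,140),(140,152),(170,200),(200,240),(240,265)):
        Q=box(W,*bx,z0,z1); 
        if len(Q): print(nm,z0,z1,len(Q),Q.min(0).round(),Q.max(0).round(),np.median(Q,0).round(1))
# spout direction
for nm,W,bx in(('scene',w,(280,325,190,240)),('side',ws,(255,290,205,235))):
    Q=box(W,*bx,128,140)
    if len(Q)>4:
        l=cv2.fitLine(Q[:,:2].astype(np.float32),cv2.DIST_HUBER,0,.01,.01).ravel();print(nm,len(Q),l)
T=box(w,262,292,160,185,76,90);print('tin',circ(T,28.5),np.median(T,0))
T=box(w,280,316,140,172,45,60);print('pot',circ(T,34),np.median(T,0))
E
python3 - <<'E'
import cv2
a=cv2.imread('pics/scene0.png')[120:320,200:400];b=cv2.imread('pics/side0.png')[160:310,190:340]
cv2.imwrite('pics/crop.png',cv2.hconcat([cv2.resize(a,(400,400)),cv2.resize(b,(400,400))]))
E
```

```text
board [ 501. -197.   14.]
board2 [333. -37.  14.]
foot [467.  75.  22.]
nozzle [446. -39. 105.]
grip [485. 106. 258.]
tin [348. 101.  80.]
pot [358. 178.  59.]
bottle [615.  -1. 172.]
spray [680. -11. 196.]
dish 487 (array([ 440.8, -149.6,   58.8]), np.float64(1.28)) 61.3916359877137 59.190795425060195
dish side 290 (array([ 439.6, -148.2,   58.8]), np.float64(1.43))
foot [408.94757795  29.84351243  14.00064983] [551.39887028 183.03973019  39.99631988] (array([472.8, 113.4,  46.2]), np.float64(10.54)) 922
scene 80 100 502 [329.  63.  80.] [500. 261. 100.] [369.8 106.9  83.3]
scene 105 125 173 [435. -40. 105.] [508. 257. 125.] [472.3 245.1 118.2]
scene 125 140 420 [437. -41. 125.] [508. 258. 140.] [461.7  28.  134.9]
scene 140 152 372 [452. -13. 140.] [509. 123. 152.] [478.1  69.3 147.3]
scene 170 200 178 [468.  70. 170.] [503. 112. 200.] [487.8  95.3 185.7]
scene 200 240 276 [465.  60. 200.] [502. 111. 240.] [485.   95.6 221.4]
scene 240 265 256 [464.  60. 240.] [502. 119. 259.] [484.8  99.5 252.7]
side 80 100 208 [ 434. -413.   80.] [647. 116. 100.] [480.7 108.6  89.6]
side 105 125 507 [373. -38. 105.] [507. 274. 125.] [459.  251.7 123.9]
side 125 140 584 [375. -32. 125.] [507. 277. 140.] [460.9 126.1 129.3]
side 140 152 263 [454.  43. 140.] [506. 131. 152.] [475.1 116.4 146.1]
side 170 200 341 [465.  78. 170.] [501. 123. 200.] [478.4 115.2 185.4]
side 200 240 538 [462.  67. 200.] [502. 123. 240.] [476.2 114.7 220.4]
side 240 265 231 [462.  62. 240.] [501. 121. 256.] [481.5 113.8 248.3]
scene 298 [3.2234296e-01 9.4662297e-01 4.5700873e+02 5.6572223e+00]
side 151 [1.4721382e-01 9.8910469e-01 4.5223752e+02 2.3773636e+01]
tin (array([351.4,  91.7]), np.float64(8.78)) [351.53009961  92.24906374  81.64398584]
pot (array([357.4, 178.6]), np.float64(10.54)) [359.50183586 173.89125594  53.77004432]
```

View pics/crop.png

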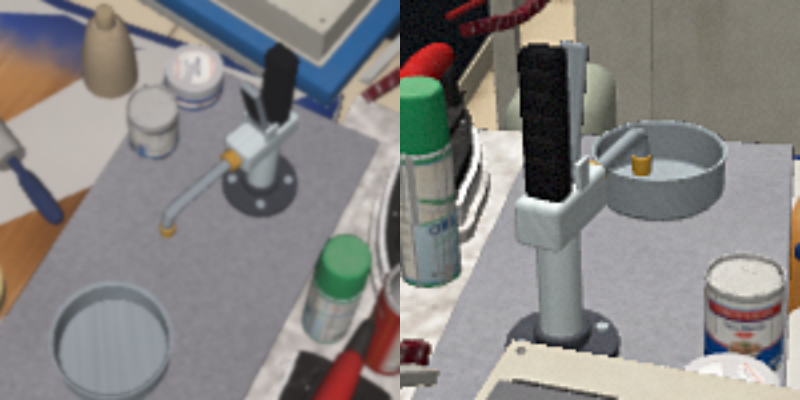

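Run:
```python
from m import *
for n,bx in(('scene',(270,365,130,235)),('side',(225,300,165,300))):
    a=np.load(n+'0.npz');w=a['w'];g=a['p'].astype(int)
    u0,u1,v0,v1=bx;q=w[v0:v1,u0:u1].reshape(-1,3);c=g[v0:v1,u0:u1].reshape(-1,3)
    dark=c.max(1)<70
    k=(q[:,2]>15)&(q[:,2]<32)&dark&(abs(q[:,0]-478)<60)&(abs(q[:,1]-95)<60)
    F=q[k]
    if len(F)>30:
        h=cv2.convexHull(F[:,:2].astype(np.float32))[:,0]; print(n,'foot',len(F),np.median(F[:,2]),circ(h),cv2.minEnclosingCircle(h))
    k=(q[:,2]>175)&dark&(q[:,2]<262)&(abs(q[:,0]-485)<40)
    G=q[k];print(' grip',len(G),cv2.minAreaRect(G[:,:2].astype(np.float32)),G[:,2].max())
    k=(q[:,2]>250)&dark&(q[:,2]<262)&(abs(q[:,0]-485)<40)
    G=q[k];print(' griptop',len(G),cv2.minAreaRect(G[:,:2].astype(np.float32)),G.mean(0))
    k=(q[:,2]>120)&(q[:,2]<142)&(q[:,1]>-20)&(q[:,1]<40)&(abs(q[:,0]-455)<30)
    S=q[k]
    for y in range(-20,40,10):
        t=S[(S[:,1]>=y)&(S[:,1]<y+10)]
        if len(t):print('  pipe',y+5,len(t),t[:,0].min().round(1),t[:,0].max().round(1),t[:,2].max().round(1))
    brass=(c[:,2]>c[:,0]*1.7)&(c[:,2]>90)&(q[:,2]>85)&(q[:,1]<-10)&(q[:,1]>-60)
    B=q[brass];print(' nozzle',len(B),B.min(0).round(),B.max(0).round(),B.mean(0).round(1))
    k=(q[:,2]>40)&(q[:,2]<105)&(abs(q[:,0]-478)<25)&(abs(q[:,1]-95)<35)
    if k.sum()>30:print(' column',k.sum(),circ(q[k],16))
```

```text
scene foot 43 26.477628430631967 (array([492.5,  85.1,  25.9]), np.float64(1.67)) ((491.4240417480469, 85.91581726074219), 28.50132942199707)
 grip 541 ((480.3707275390625, 89.842041015625), (56.58756637573242, 28.514760971069336), 62.967445373535156) 259.06702851321404
 griptop 140 ((487.41754150390625, 104.13993835449219), (18.926115036010742, 27.601905822753906), 71.43264770507812) [487.76535102 103.21777025 255.07383943]
  pipe -15 34 442.2 455.8 140.4
  pipe -5 27 444.6 457.7 139.0
  pipe 5 31 448.7 461.3 141.3
  pipe 15 30 450.6 464.1 140.0
  pipe 25 31 455.7 467.9 139.2
  pipe 35 30 455.4 476.1 140.5
 nozzle 2 [438. -42. 107.] [449. -36. 109.] [443.5 -38.9 107.9]
 column 160 (array([499.8,  74.7]), np.float64(3.19))
side foot 65 28.284630611854084 (array([471.9,  92.3,  32.4]), np.float64(3.39)) ((472.5025939941406, 104.56889343261719), 30.913597106933594)
 grip 808 ((473.4012756347656, 98.70082092285156), (60.71971130371094, 29.444395065307617), 46.49036407470703) 255.4798487429726
 griptop 78 ((485.2434997558594, 112.22100830078125), (29.200302124023438, 15.228415489196777), 4.152887344360352) [483.80229416 112.81481426 253.29832006]
  pipe -15 17 440.4 450.7 137.1
  pipe -5 18 443.0 452.9 136.8
  pipe 5 18 446.2 455.8 136.9
  pipe 15 17 449.2 458.3 136.6
  pipe 25 20 451.7 464.3 137.5
  pipe 35 16 456.0 465.7 136.8
 nozzle 48 [434. -37.  92.] [447. -26. 108.] [440.4 -29.9 100.6]
 column 476 (array([482.8,  97.3]), np.float64(0.77))
```

>>> step_arm(
  series=[0,0,57,0,0.57,0,0,57,0,0.57,18,-50,0,-0.083,0.57,18,-50,0,-0.083,0.57,18,-50,0,-0.083,0.57,18,-50,0,-0.083,0.57,18,-50,0,-0.083,0.57,18,-50,0,-0.083,0.57,18,-50,0,-0.083,0.57,18,-50,0,-0.083,0.57,18,-50,0,-0.083,0.57,18,-50,0,-0.083,0.57,18,-50,0,-0.083,0.57,18,-50,0,-0.083,0.57,18,-50,0,-0.083,0.57,18,-50,0,-0.083,0.57,10,-50,0,-0.079,0.57,0,-10,0,0,0.57,0,0,0,0,0.57],
)

```text
clock: 2.48
eef_pos: [439.9, -239.6, 319.4]
eef_rot: [-3.141, -0.001, 1.571]
wrist_force: [0.4, -0.1, 0.4]
finger_gap: 40.6
finger_force: 0.0
```

>>> step_arm(
  series=[0,0,-55,0,0.57,0,0,-55,0,0.57,0,0,-55,0,0.57,0,0,-55,0,0.57,0,0,-35,0,0.57,0,0,-17,0,0.57,0,0,0,0,0.57],
)

```text
clock: 3.35
eef_pos: [440.2, -239.0, 47.9]
eef_rot: [-3.141, -0.0, 1.572]
wrist_force: [0.8, -0.1, 1.2]
finger_gap: 40.3
finger_force: 0.0
```

Run:
```python
from m import *
p,d,w,i=cam('scene')
D=box(w,215,300,250,335,50,62);print('dish',len(D),circ(D))
cv2.imwrite('pics/s1.png',cv2.resize(p[140:400,150:450],(690,598)))
```

```text
dish 219 (array([ 440.1, -150.5,   59.7]), np.float64(2.32))
```

View pics/s1.png

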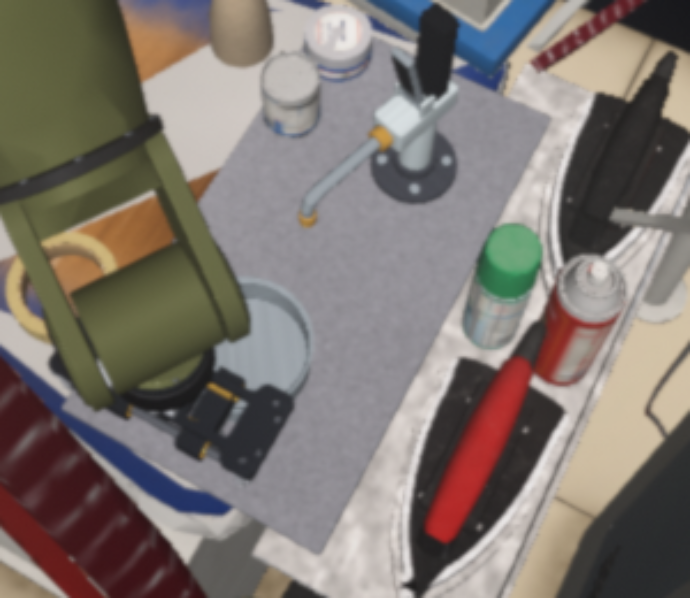

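>>> step_arm(
  series=[0,10,0,0,0.57,0,6,0,0,0.57,0,5,0,0,0.57,0,5,0,0,0.57,0,7,0,0,0.57,0,8,0,0,0.57,0,8,0,0,0.57,0,8,0,0,0.57,0,8,0,0,0.57,0,8,0,0,0.57,0,8,0,0,0.57,0,8,0,0,0.57,0,8,0,0,0.57,0,8,0,0,0.57,0,8,0,0,0.57,0,6,0,0,0.57,0,4,0,0,0.57,0,3,0,0,0.57,0,1,0,0,0.57,0,0,0,0,0.57],
)

```text
clock: 5.9
eef_pos: [440.1, -112.6, 47.7]
eef_rot: [-3.141, -0.0, 1.571]
wrist_force: [0.2, -0.3, -0.0]
finger_gap: 40.4
finger_force: 0.3
```

Run:
```python
from m import *
P={}
for n,bx in(('scene',(200,330,190,330)),('side',(230,350,190,270))):
    p,d,w,i=cam(n);P[n]=p
    D=box(w,*bx,50,62);D=D[(abs(D[:,0]-441)<75)&(D[:,1]>-100)&(D[:,1]<40)];print(n,len(D),circ(D),circ(D,60.5))
cv2.imwrite('pics/s2.png',cv2.hconcat([cv2.resize(P['scene'][140:340,180:380],(400,400)),cv2.resize(P['side'][160:310,190:340],(400,400))]))
```

```text
scene 113 (array([411771.3, 857186.7, 950756.4]), np.float64(5.71)) (array([486.1,  56.9]), np.float64(8.57))
side 243 (array([435.7, -43.7,  58.7]), np.float64(1.23)) (array([437.1, -44.3]), np.float64(1.78))
```

View pics/s2.png

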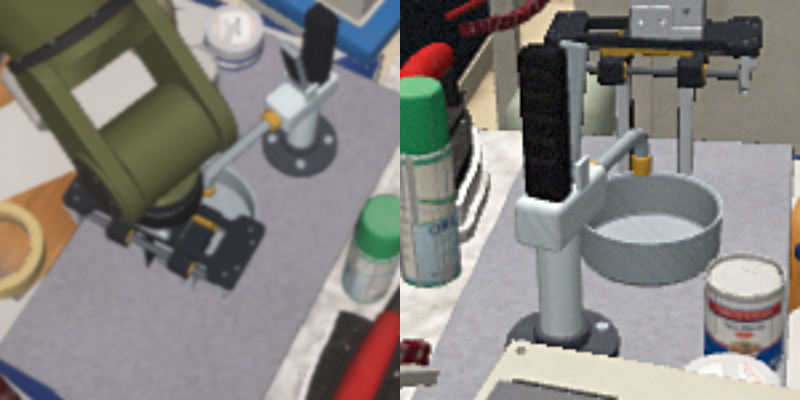

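>>> step_arm(
  series=[1,2,0,0,0.57,0,2,0,0,0.57,0,2,0,0,0.57,0,1,0,0,0.57,0,0,0,0,0.57,0,-10,0,0,0.57,0,-40,0,0,0.57,0,-50,0,0,0.57,0,-50,0,0,0.57,0,-30,0,0,0.57,0,0,0,0,0.57],
)

```text
clock: 7.38
eef_pos: [440.6, -287.6, 47.5]
eef_rot: [-3.142, -0.0, 1.568]
wrist_force: [1.1, -0.7, 0.4]
finger_gap: 40.6
finger_force: 0.0
```

Run:
```python
from m import *
P={}
for n,bx in(('scene',(200,330,190,330)),('side',(230,350,190,270))):
    p,d,w,i=cam(n);P[n]=p
    D=box(w,*bx,48,62);D=D[(abs(D[:,0]-441)<75)&(D[:,1]>-110)&(D[:,1]<40)];print(n,len(D),circ(D),circ(D,59),D.min(0),D.max(0))
    np.savez(''+n+'1.npz',p=p,d=d,w=w)
cv2.imwrite('pics/s3.png',cv2.hconcat([cv2.resize(P['scene'][170:320,200:350],(400,400)),cv2.resize(P['side'][160:310,190:340],(400,400))]))
```

```text
scene 461 (array([438.4, -38.6,  58.8]), np.float64(1.25)) (array([438.4, -38.6]), np.float64(1.27)) [376.59272592 -99.85144227  48.02779537] [498.72143204  23.97248582  61.93671802]
side 366 (array([437. , -36.9,  58.7]), np.float64(1.24)) (array([437.1, -37. ]), np.float64(1.26)) [ 376.31490944 -100.17736824   48.15134324] [484.94103556  25.43860023  57.90845173]
```

View pics/s3.png

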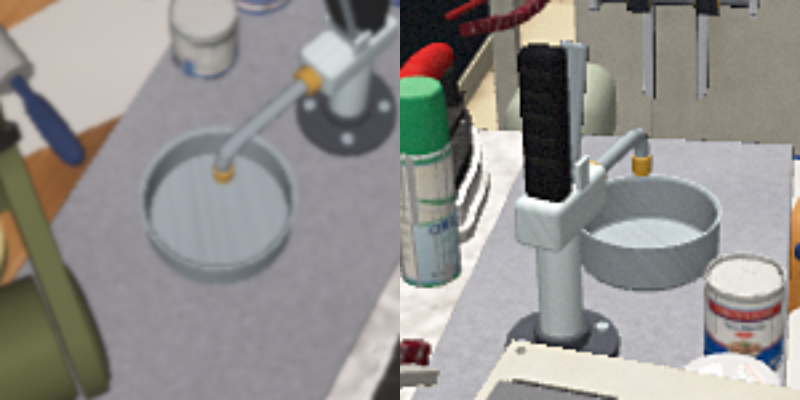

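>>> step_arm(
  series=[0,0,50,0,0.57,0,0,50,0,0.57,-16,28,0,0.175,0.57,-16,28,0,0.175,0.57,-16,28,0,0.175,0.57,-16,28,0,0.175,0.57,-16,28,0,0.175,0.57,-16,28,0,0.175,0.57,0,28,0,0.175,0.57,0,28,0,0.175,0.57,0,27,0,0.173,0.57,0,0,0,0,0.57,0,0,-50,0,0.57,0,0,-40,0,0.57,0,0,-10,0,0.57,0,0,0,0,0.57],
)

```text
clock: 9.48
eef_pos: [345.2, -34.8, 48.2]
eef_rot: [3.142, -0.0, -3.14]
wrist_force: [0.1, 0.3, 0.2]
finger_gap: 40.2
finger_force: 0.0
```

>>> step_arm(
  series=[8,-2,0,0,0.57,7,0,0,0,0.57,4,0,0,0,0.57,3,0,0,0,0.57,2,0,0,0,0.57,2,0,0,0,0.57,1,0,0,0,0.57,1,0,0,0,0.57,0,0,0,0,0.57,0,0,0,0,0.57,-10,0,0,0,0.57,-20,0,0,0,0.57,0,0,40,0,0,0,0,60,0,0,0,0,60,0,0,0,0,60,0,0,0,0,55,0,0,0,0,0,0,0],
)

```text
clock: 11.72
eef_pos: [343.5, -36.8, 325.8]
eef_rot: [-3.14, 0.006, -3.139]
wrist_force: [-0.5, 0.2, -0.3]
finger_gap: 93.1
finger_force: 0.0
```

Run:
```python
from m import *
for n,bx in(('scene',(200,330,190,330)),('side',(230,350,190,270))):
    p,d,w,i=cam(n)
    D=box(w,*bx,48,62);D=D[(abs(D[:,0]-441)<75)&(D[:,1]>-110)&(D[:,1]<40)];print(n,len(D),circ(D),circ(D,59))
    cv2.imwrite(f'pics/{n}4.png',p)
```

```text
scene 453 (array([440.7, -38.1,  58.8]), np.float64(1.25)) (array([440.7, -38.1]), np.float64(1.26))
side 357 (array([439.3, -36.5,  58.8]), np.float64(1.28)) (array([439.4, -36.6]), np.float64(1.3))
```

>>> step_arm(
  series=[28,26,0,-0.06,0,28,26,0,-0.06,0,28,26,0,-0.06,0,28,26,0,-0.06,0,26,26,0,-0.063,0,0,0,0,0,0,0,0,0,0,0],
)

```text
clock: 12.7
eef_pos: [480.5, 93.0, 321.6]
eef_rot: [-3.141, -0.002, 2.842]
wrist_force: [-0.7, -1.1, 0.1]
finger_gap: 93.9
finger_force: 0.0
```

Run:
```python
from m import *
s=manip.read_state();print(s['eef_pos'],s['eef_rot'])
p,d,w,i=cam('wrist');print(i['eye'])
Rt=Ro.from_euler('xyz',s['eef_rot']).as_matrix()
t=(w-s['eef_pos'])@Rt   # tool coords
k=(w[...,2]>246)&(w[...,2]<262)
print('top pts world',k.sum(),w[k].min(0),w[k].max(0))
dk=k&(p.max(2)<70);Q=w[dk];print('grip top',dk.sum(),cv2.minAreaRect(Q[:,:2].astype(np.float32)),Q.mean(0))
lt=(w[...,2]>225)&(w[...,2]<250)&(p.max(2)>90);Q=w[lt];print('trig',lt.sum(),Q.mean(0) if lt.any() else '',cv2.minAreaRect(Q[:,:2].astype(np.float32)) if lt.any() else '')
q=cv2.imread('pics/side4.png');cv2.imwrite('pics/w5.png',cv2.hconcat([cv2.resize(p,(400,300)),cv2.resize(cam('side')[0],(400,300))]))
```

```text
[480.46333237  93.02198199 321.57064888] [-3.14062938e+00 -1.94063948e-03  2.84153963e+00]
[410.68069821 114.35625972 500.66856358]
top pts world 883 [470.83843377  92.78170867 246.01637849] [502.20925178 118.71705448 258.46705216]
grip top 827 ((485.8407287597656, 106.36923217773438), (20.847230911254883, 28.010299682617188), 73.00797271728516) [484.41449504 106.2290291  254.69894156]
trig 341 [474.69387118  69.39298993 239.3331775 ] ((483.60546875, 89.157470703125), (57.62226867675781, 26.961389541625977), 73.2840347290039)
```

View pics/w5.png

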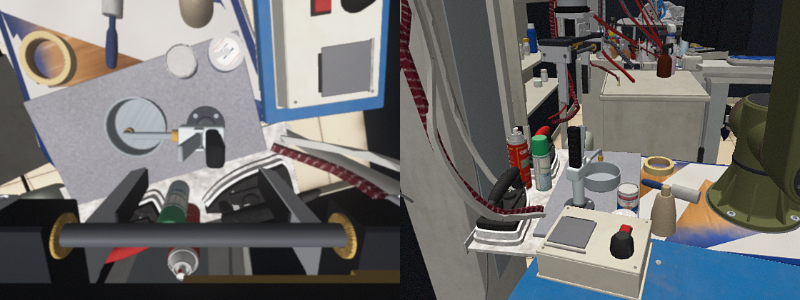

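>>> step_arm(
  series=[0,0,-40,0,0,0,0,-35,0,0,0,0,-18,0,0,0,0,0,0,0,2,4,0,0,0,2,4,0,0,0.1,0,0,0,0,0.1,0,0,0,0,0.1],
  squeeze=25,
)

```text
clock: 13.8
eef_pos: [485.1, 101.4, 229.9]
eef_rot: [-3.142, 0.0, 2.841]
wrist_force: [-0.1, -0.2, 0.2]
finger_gap: 84.5
finger_force: 0.0
```

>>> step_arm(
  series=[0,0,0,0,0.3,0,0,0,0,0.4,0,0,0,0,0.5,0,0,0,0,0.6,0,0,0,0,0.7,0,0,0,0,0.75,0,0,0,0,0.75,0,0,0,0,0.75,0,0,0,0,0.75,0,0,0,0,0.75],
  squeeze=25,
)

```text
clock: 15.05
eef_pos: [484.9, 100.0, 230.0]
eef_rot: [-3.139, 0.0, 2.84]
wrist_force: [-4.4, -12.1, 6.2]
finger_gap: 34.7
finger_force: 25.0
```

>>> step_arm(
  series=[0,0,0,0,0.1,0,0,0,0,0.1,0,0,0,0,0.1,0,0,0,0,0.1,0,0,0,0,0.1,0,0,0,0,0.1,0,0,0,0,0.1,0,0,0,0,0.1],
  squeeze=25,
)

```text
clock: 16.05
eef_pos: [485.2, 101.5, 229.9]
eef_rot: [3.141, 0.0, 2.841]
wrist_force: [0.0, -0.5, -0.2]
finger_gap: 84.4
finger_force: 0.0
```

>>> step_arm(
  series=[0,0,0,0,0.3,0,0,0,0,0.4,0,0,0,0,0.5,0,0,0,0,0.6,0,0,0,0,0.7,0,0,0,0,0.75,0,0,0,0,0.75,0,0,0,0,0.75,0,0,0,0,0.75,0,0,0,0,0.75],
  squeeze=30,
)

```text
clock: 17.3
eef_pos: [484.9, 100.1, 230.0]
eef_rot: [-3.139, 0.0, 2.84]
wrist_force: [-3.5, -11.6, 6.2]
finger_gap: 34.5
finger_force: 30.0
```

Run:
```python
from h import *
p,d,w,i=cam('side');q=cam('scene')[0]
cv2.imwrite('pics/s6.png',cv2.hconcat([cv2.resize(p[140:290,190:340],(400,400)),cv2.resize(q[120:320,200:400],(400,400))]))
```

```text
(no output)
```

View pics/s6.png

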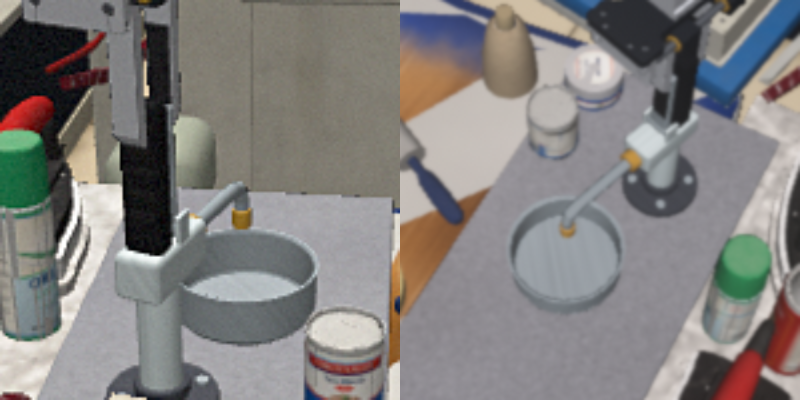

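The trigger stands upright against the grip and the dish is under the nozzle. I'll release, give a third squeeze for margin, then withdraw.

>>> step_arm(
  series=[0,0,0,0,0.1,0,0,0,0,0.1,0,0,0,0,0.1,0,0,0,0,0.1,0,0,0,0,0.1,0,0,0,0,0.1,0,0,0,0,0.1,0,0,0,0,0.1],
  squeeze=30,
)

```text
clock: 18.4
eef_pos: [485.2, 101.5, 229.9]
eef_rot: [3.141, 0.0, 2.841]
wrist_force: [0.0, -0.9, 0.1]
finger_gap: 84.6
finger_force: 0.0
```

>>> step_arm(
  series=[0,0,0,0,0.3,0,0,0,0,0.4,0,0,0,0,0.5,0,0,0,0,0.6,0,0,0,0,0.7,0,0,0,0,0.75,0,0,0,0,0.75,0,0,0,0,0.75,0,0,0,0,0.75,0,0,0,0,0.75],
  squeeze=30,
)

```text
clock: 19.65
eef_pos: [484.9, 100.1, 230.0]
eef_rot: [-3.139, 0.0, 2.84]
wrist_force: [-4.0, -12.0, 5.4]
finger_gap: 34.4
finger_force: 30.0
```

>>> step_arm(
  series=[0,0,0,0,0.1,0,0,0,0,0,0,0,0,0,0,0,0,0,0,0,0,0,0,0,0,0,0,0,0,0,-1,-4,0,0,0,-1,-4,0,0,0,0,0,0,0,0,0,0,30,0,0,0,0,40,0,0,0,0,40,0,0,-30,-30,0,0,0,-30,-30,0,0,0,-30,-30,0,0,0,0,0,0,0,0,0,0,0,0,0],
)

```text
clock: 21.78
eef_pos: [393.5, 3.5, 339.9]
eef_rot: [3.141, 0.0, 2.84]
wrist_force: [1.2, 1.2, -0.2]
finger_gap: 93.8
finger_force: 0.0
```

Run:
```python
from m import *
P=[]
for n,bx in(('scene',(200,330,190,330)),('side',(230,350,190,270))):
    p,d,w,i=cam(n);P.append(p)
    D=box(w,*bx,48,62);D=D[(abs(D[:,0]-441)<75)&(D[:,1]>-110)&(D[:,1]<40)];print(n,len(D),circ(D))
cv2.imwrite('pics/s7.png',cv2.hconcat([cv2.resize(P[1][140:290,190:340],(400,400)),cv2.resize(P[0][120:320,200:400],(400,400))]))
```

```text
scene 453 (array([440.8, -38.1,  58.8]), np.float64(1.25))
side 362 (array([439.2, -36.4,  58.9]), np.float64(1.29))
```

View pics/s7.png

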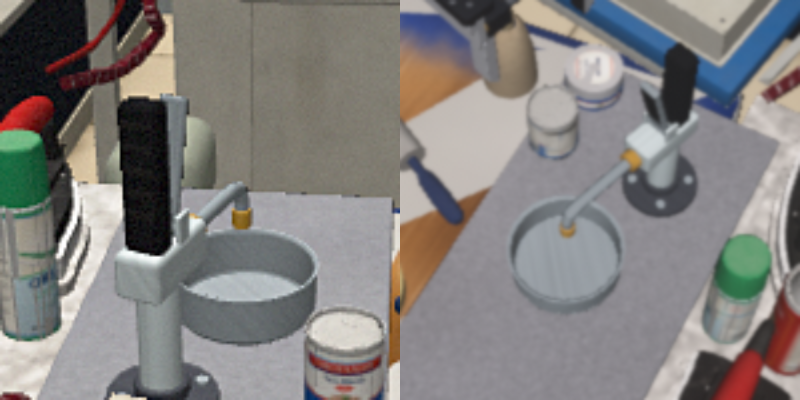

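The trigger has sprung back out, the dish stands flat under the nozzle, and the tin and pot haven't moved.

```bash
python3 -c "
from cell import manip
print(manip.sign_off())"
```

```text
the job is handed in; nothing more can be done
None
```

The job is handed in: the dish stands flat about 2 mm off centre under the outlet, and the trigger got three full squeezes afterwards and is back at rest; the tin and pot look unmoved, and it took about 22 s of the 58 s.

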